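# Hook and close the battery case cover

### The arm

A 6-joint arm with a two-finger parallel gripper is mounted at the origin on the work surface. World frame = base frame: x ahead of the robot, y to its left, z up, the work surface at z = 0. Lengths are in m, angles in rad, forces in N, time in s.
With the tool pointing down it reaches from about 0.3 to 0.85 m from the base axis. Payload 4.2 kg.
Tool frame: the origin (TCP) lies on the centre line of the jaws, within the pads' length; the fingertips stand 17 mm ahead of it and the grasp point (between the pads) lies 2 mm behind it; z points along the fingers, y is the line along which they close (so a half turn about z gives the same grasp; the last joint's range is limited). The gripper opens to 91 mm and grips with 3 to 60 N. Pads are 32 mm wide; open, the fingers measure 118 mm over their backs; the gripper's body (76 mm by 178 mm) begins 60 mm behind the grasp point.
Start: joints at [1.173, 0.32, 1.565, -0, 1.257, -0.02], TCP at [0.212, 0.534, 0.191] pointing down, gripper open.
Joint ranges: [-3.11, 3.11], [-0.84, 2.01], [0.21, 2.61], [-1.34, 4.49], [0.05, 2.63], [-2.56, 2.56]. Speed limits (rad/s): [2.57, 2.57, 3.14, 3.14, 3.14, 3.14].

### API

Orientations are given as a unit quaternion [w, x, y, z].
In Python, from station import robot gives the robot as it stands. The module is installed in compiled form; this text tells all that it offers.
- The arm moves only by the tool move_arm, never from a script. Its argument "rows" is one flat list of numbers, 7 for each row, row after row: the shift along the tool's x, y, z normalised to -1 to 1, where 1 is 0.25 m, then the turn, a rotation vector about the tool's x, y, z normalised to -1 to 1, where 1 is pi rad, then the opening, from 0 (shut) to 1 (fully open). In form: [dx, dy, dz, rx, ry, rz, hand, dx, dy, dz, rx, ry, rz, hand, ...]. A call has 1 to 5 rows; each row shifts and turns the commanded pose from where the row before left it, along the tool's axes as they then stand; what a row does not reach is not made up. A row lasts 1/10 s, in which the tool goes at most 50 mm and 8.59 degrees, less where a joint would pass 70% of its speed; a pose out of reach is approached as far as the arm can. A call with a number of a shift or a turn outside -1 to 1 is refused whole. A call with a gripper value outside its range is refused whole. The fingers move at their own pace and stop on an object; "newtons" is the grip in N (left out, the last holds). Time passes only in rows, so rows that do not move let the fingers close. It gives the time, the measured TCP pose, the force, the opening and the grip force at its end, in the units of the state.
- robot.observe(): the state, without advancing time (a new reading comes with each control period).
- robot.camera(name): name is "scene" or "side" or "wrist"; returns a dict with "image" (420x560x3 uint8, red, green, blue), "mtx" (3x3 intrinsics, pixels), "k1" (the pictures are not rectified: a ray, as slopes to the right and down, at radius r is drawn at 1 + k1 r^2 times it, then the intrinsics apply), "R" (3x3) and "t" (3): a world point X has camera coordinates R X + t. Camera axes: x right, y down, z forward; pixel columns grow to the right and rows downward; lengths in m; the calibration is good to about 2 mm. A picture is of the moment at which its call begins. There is no depth.
- robot.sign_off(): hands the job in; it is judged then, once.
Trained networks look in the newest picture that a camera, given by its name, has taken for a name from the list of things; names that differ only in an ending like _2 or _b are one class to them, and where a whole thing is asked for, a point or a joint stands for the part that bears it (a point fixed in the world has none). Each returns a list of dicts, best first, with "conf" (0 to 1); they miss things now and then, are a little off and sometimes report something else, mostly with a low value. They report only what shows in the picture. A call takes as long as a camera call. They do not tell look-alikes from the thing itself.
- robot.recognise(name, camera): "point" ([column, row] in pixels, amid what is visible of it).
- robot.trace(name, camera): "pixels" (420x560 bool, what is visible of it) and "point" ([column, row] in pixels, amid what is visible of it).
The state is a dict: "t": time; "joint_positions": joint angles; "qd": joint speeds; "effort": joint torques, N m; "tcp_pos": TCP position; "tool_rot": TCP orientation; "force": force on the tool from outside, world axes, zero at the start; "moment": the same for the moment, N m; "grip_width": opening from 0.0 (shut) to 1.0 (fully open); "grip_force": force on a finger pad.
Only numpy, scipy, OpenCV 4.12 (cv2) and the standard library are available. Lean on these libraries where they do the work, as an engineer would, in place of code of your own. Each camera call takes 0.05 s, during which the arm holds its last target. There are 200 camera calls.

### The job

Close the battery case on the bench: take the long cover, the one with a tongue on its edge, by its grip rib, hook the tongue at a tilt under the bridge at the end of the case, then swing the other end down behind the stop wall until the cover lies flat on the case, and let go. Lower it gently, do not let it drop shut, and leave the short cover without a tongue where it is.

Things in the scene. Friction and masses are not known exactly. Their poses are not given: they have to be found in the camera images.
- case: Dark battery case, fixed, 162 (x) x 88 mm (y), origin under its centre, z up. Cover's seat: flat ledge at z 45. At the +x end (away from the robot, +-25 deg) a bridge over x 51 to 73, underside z 63, top 71: slot 18 high, 64 wide between posts, open to -x, shut by a back wall at x 73 (8 thick, z 71). At the -x end a stop wall, x -81 to -73, up to z 61. So the cover cannot enter level. No catches.
- cover_grip (a point): Centre of the grip rib of the long grey cover (loose, 150 g, flat on the bench, at either of two places): plate 100 (x) x 70 (y) x 16 mm; from its +x edge a tongue sticks out 32, 40 wide, 5 thick, level with the underside. On the plate's centre a rib 44 (x) x 14 (y), from 16 to 44 mm above the underside; this point is 30 above the underside. Grip across the 14 mm. x to the tongue, z up.
- cover_tip (a point): Middle of the end of that tongue: 82 mm along x from the grip point, 2.5 mm above the cover's underside; axes as there. Overall the cover is 132 mm long; seated in the 146 mm between stop wall and back wall it has 14 mm of play, half-way with this tip at x 66 of the case. A tilt of 9 to 16 degrees, tongue down, lets it in over the stop wall and under the bridge.
- short_grip (a point): Centre of the grip rib of the other, shorter cover: grey plate 76 x 70 x 16 mm with the same rib and no tongue, loose on the bench. The point is 30 mm above its underside. Not to be moved.
Not all that is in view belongs to the job. Leave any blue or red look-alike of the part that bears cover_grip alone.

How it is judged:
On the way:
1. the tongue is under the bridge while the cover is still tilted (more than 4 degrees) (angle between cover_grip's own z axis and vertical above 0.07 rad and x of cover_tip in the frame of case between 0.053 and 0.08 m and y of cover_tip in the frame of case between -0.035 and 0.035 m and z of cover_tip in the frame of case between 0.04 and 0.063 m), for 0.1 s.
At the end, for the whole second after the job is handed in: The long cover lies flat on the case's ledge (within 4 degrees and 5 mm of its seated height), its tongue at least 4 mm under the bridge, centred sideways within 20 mm and in line with the case within 11 degrees; the short cover is within 30 mm of where it was (x of cover_tip in the frame of case between 0.055 and 0.078 m and y of cover_tip in the frame of case between -0.02 and 0.02 m and z of cover_tip in the frame of case between 0.0425 and 0.0535 m and y of cover_grip in the frame of case between -0.02 and 0.02 m and z of cover_grip in the frame of case between 0.07 and 0.08 m and angle between the x axis of cover_grip and the x axis of case, either way round below 0.2 rad and angle between cover_grip's own z axis and vertical below 0.07 rad and distance of short_grip from where it was at the start of the episode below 0.03 m); the robot touches nothing.
It fails at once if the short cover is moved by more than 30 mm (distance of short_grip from where it was at the start of the episode above 0.03 m).
It fails at once if the cover is dropped shut on the case (it turns faster than 5 rad/s there, as after a free fall of its end by some 15 mm) (horizontal distance between cover_grip and case below 0.06 m and angular speed of cover above 5 rad/s).
It also fails if it takes over 42 s, if anything falls off the work surface, if the arm or the gripper's body presses on something with over 40 N, if the wrist force passes 120 N, or if a joint passes its speed limit or range.

## Working session

There is one attempt and no reset: what is moved stays moved. The work goes in short steps, Python scripts to look and compute and a tool call to move; the robot and the scene stay as the last step left them, time stands still between calls to the robot, and variables do not carry over. Pictures are saved under pics/ and viewed, at most 10 in all, crops included, and the job is handed in when it is done.

Besides the shell and the picture viewer there is one more tool, called after "Call:" as name(argument=value, ...), one argument or row to a line, values as JSON. move_arm: Moves the arm, as the interface text tells. Scaled input: -1 to 1 covers 0.25 m each way for a shift and pi rad each way for a turn. Its arguments: {"type":"object","properties":{"rows":{"type":"array"},"newtons":{"type":"number"}},"required":["rows"]}

```bash
mkdir -p pics; cat > h.py <<'E'
import numpy as np, cv2
from station import robot
from scipy.spatial.transform import Rotation as Rn
def ray(c,p):
    K=c["mtx"]; d=np.array([(p[0]-K[0,2])/K[0,0],(p[1]-K[1,2])/K[1,1]]); u=d.copy()
    for _ in range(20): u=d/(1+c["k1"]*(u@u))
    R=np.array(c["R"]); v=R.T@np.array([u[0],u[1],1]); return -R.T@np.array(c["t"]), v/np.linalg.norm(v)
def atz(c,p,z):
    o,v=ray(c,p); return o+v*(z-o[2])/v[2]
def tri(rs):
    A=sum(np.eye(3)-np.outer(v,v) for o,v in rs); b=sum((np.eye(3)-np.outer(v,v))@o for o,v in rs)
    return np.linalg.solve(A,b)
def proj(c,X):
    x=np.array(c["R"])@X+np.array(c["t"]); u=x[:2]/x[2]; u=u*(1+c["k1"]*(u@u)); K=c["mtx"]
    return np.array([K[0,0]*u[0]+K[0,2],K[1,1]*u[1]+K[1,2]])
E
python3 - <<'E'
from h import *
for n in ("scene","side"):
    c=robot.camera(n); cv2.imwrite(f"pics/{n}0.png",c["image"][:,:,::-1])
    o,_=ray(c,(280,210)); print(n,"cam at",o.round(3))
    for k in ("case","cover_grip","cover_tip","short_grip"):
        for d in robot.recognise(k,n): print(k,np.round(d["point"],1),round(d["conf"],2),atz(c,d["point"],.03).round(3))
print(robot.observe())
E
```

```text
scene cam at [ 0.805 -0.517  0.855]
case [253.4 364. ] 0.69 [ 0.55  -0.243  0.03 ]
cover_grip [344.6 272.1] 0.97 [0.588 0.072 0.03 ]
cover_grip [356.1 174.1] 0.71 [0.433 0.42  0.03 ]
cover_grip [279.8 166.1] 0.67 [0.221 0.311 0.03 ]
cover_tip [354.6 179.7] 0.97 [0.442 0.394 0.03 ]
cover_tip [344.3 267.5] 0.82 [0.58  0.084 0.03 ]
cover_tip [274.2 164.2] 0.79 [0.201 0.309 0.03 ]
short_grip [337.1 206.5] 0.87 [0.457 0.261 0.03 ]
side cam at [ 0.054 -0.614  0.882]
case [426.3 293.8] 0.7 [ 0.554 -0.234  0.03 ]
cover_grip [353.5 196. ] 0.92 [0.56  0.077 0.03 ]
cover_grip [180.4 181.3] 0.59 [0.184 0.307 0.03 ]
cover_grip [253.5 137.6] 0.55 [0.422 0.394 0.03 ]
cover_tip [185.1 181.9] 0.89 [0.195 0.3   0.03 ]
cover_tip [352.1 189.9] 0.73 [0.568 0.097 0.03 ]
cover_tip [254.6 133.4] 0.71 [0.432 0.41  0.03 ]
short_grip [279.4 163.3] 0.7 [0.443 0.264 0.03 ]
{'t': 0.5, 'joint_positions': array([ 1.17299961e+00,  3.19623278e-01,  1.56454589e+00, -1.58255157e-05,
        1.25742411e+00, -1.99783715e-02]), 'qd': array([ 5.91700216e-04,  9.11190941e-05, -1.28260726e-03, -5.74072101e-04,
       -2.24008182e-03, -1.10182186e-03]), 'effort': array([ 1.09160243e-03, -4.11990809e+01, -2.32042515e+01,  7.28695630e-02,
        3.84802069e-02, -1.24316693e-05]), 'tcp_pos': array([0.21210149, 0.53443703, 0.19104471]), 'tool_rot': array([ 7.29863906e-06,  1.87785192e-01,  9.82210121e-01, -1.86823185e-06]), 'force': array([ 0.8436421 , -0.48691061,  0.91566884]), 'moment': array([-0.041106  ,  0.0222096 , -0.00281322]), 'grip_force': 0.0, 'grip_width': 0.9976885673007876}
```

View pics/scene0.png

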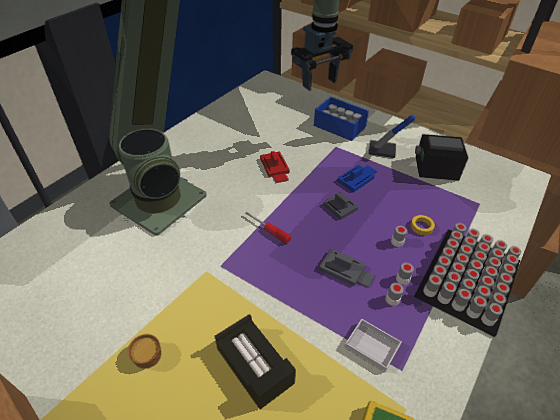

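View pics/side0.png

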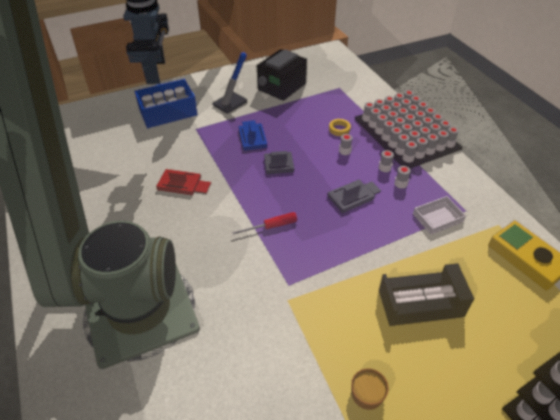

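The scene view shows the grey long cover at (345,267) with its tongue towards (372,280). The short cover is at (340,206), the blue and red look-alikes are at (355,178) and (274,165), and the case is at (255,360). The side view agrees: cover (353,194), tongue (378,188), and the case at (427,295) with its bridge on the right.

```bash
cat >> h.py <<'E'
def plan(p,R,n,hand,s=None,r3=3):
    "rows from measured (or given) pose to (p,R matrix) in n steps"
    s=s or robot.observe(); p0=np.array(s["tcp_pos"]); q=s["tool_rot"]; R0=Rn.from_quat([q[1],q[2],q[3],q[0]])
    dv=(R0.inv()*Rn.from_matrix(R)).as_rotvec(); print("turn/row deg",np.degrees(np.linalg.norm(dv))/n,"mm/row",1000*np.linalg.norm(p-p0)/n)
    for i in range(n):
        Ri=R0*Rn.from_rotvec(dv*i/n); print(list((Ri.inv().apply((p-p0)/n)/.25).round(r3))+list((dv/n/np.pi).round(r3+1))+[hand])
def down(yaw,tilt=0):
    "tool x along yaw, z down; tilt>0 = +x end down (rad)"
    x=np.array([np.cos(yaw),np.sin(yaw),0]);z=np.array([0,0,-1.]);y=np.cross(z,x)
    return Rn.from_matrix(np.c_[x,y,z]).__mul__(Rn.from_rotvec([0,-tilt,0])).as_matrix()
E
python3 - <<'E'
from h import *
print(down(0,.2)[:,0])
C={}
for n in ("scene","side"):
    c=robot.camera(n); C[n]=c
    for k in ("cover_grip","case"):
        for d in robot.trace(k,n)[:1]:
            m=d["pixels"]; ys,xs=np.nonzero(m); P=np.array([atz(c,(x,y),.02)[:2] for x,y in zip(xs,ys)])
            r=cv2.minAreaRect((P*1000).astype(np.float32)); print(n,k,d["conf"],np.round(d["point"]),m.sum(),r)
a={"scene":[(344,256),(372,280)],"side":[(352,189),(379,188)]}
for i,z in ((0,.044),(1,.003)):
    for n in a: print(n,i,atz(C[n],a[n][i],z).round(4))
yaw=np.radians(0)
s=robot.observe()
plan(np.array([.57,.075,.30]),down(0.0),20,1.0)
E
```

```text
[ 0.98006658  0.         -0.19866933]
scene cover_grip 0.97 [276. 170.] 567 ((198.9437255859375, 313.7777099609375), (70.96774291992188, 151.20631408691406), 52.67779541015625)
side cover_grip 0.97 [356. 194.] 1002 ((572.6495361328125, 90.68852233886719), (129.14614868164062, 77.51114654541016), 6.085476398468018)
side case 0.96 [426. 299.] 4204 ((559.1957397460938, -226.73582458496094), (131.21910095214844, 196.32855224609375), 72.94192504882812)
scene 0 [0.5658 0.1049 0.044 ]
side 0 [0.561 0.088 0.044]
scene 1 [0.649  0.1105 0.003 ]
side 1 [0.6517 0.0963 0.003 ]
turn/row deg 7.9177150802746485 mm/row 29.625959492644455
[np.float64(-0.1), np.float64(-0.059), np.float64(-0.022), np.float64(-0.0), np.float64(-0.0), np.float64(0.044), 1.0]
[np.float64(-0.108), np.float64(-0.045), np.float64(-0.022), np.float64(-0.0), np.float64(-0.0), np.float64(0.044), 1.0]
[np.float64(-0.113), np.float64(-0.029), np.float64(-0.022), np.float64(-0.0), np.float64(-0.0), np.float64(0.044), 1.0]
[np.float64(-0.116), np.float64(-0.014), np.float64(-0.022), np.float64(-0.0), np.float64(-0.0), np.float64(0.
[... 1225 characters left out ...]
019), np.float64(0.115), np.float64(-0.022), np.float64(-0.0), np.float64(-0.0), np.float64(0.044), 1.0]
[np.float64(-0.003), np.float64(0.116), np.float64(-0.022), np.float64(-0.0), np.float64(-0.0), np.float64(0.044), 1.0]
[np.float64(0.013), np.float64(0.116), np.float64(-0.022), np.float64(-0.0), np.float64(-0.0), np.float64(0.044), 1.0]
[np.float64(0.029), np.float64(0.113), np.float64(-0.022), np.float64(-0.0), np.float64(-0.0), np.float64(0.044), 1.0]
[np.float64(0.044), np.float64(0.108), np.float64(-0.022), np.float64(-0.0), np.float64(-0.0), np.float64(0.044), 1.0]
[np.float64(0.058), np.float64(0.101), np.float64(-0.022), np.float64(-0.0), np.float64(-0.0), np.float64(0.044), 1.0]
```

Call:
move_arm(
  rows=[-0.1,-0.059,-0.022,0,0,0.044,1,-0.108,-0.045,-0.022,0,0,0.044,1,-0.113,-0.029,-0.022,0,0,0.044,1,-0.116,-0.014,-0.022,0,0,0.044,1,-0.116,0.003,-0.022,0,0,0.044,1],
)

```text
t: 1.3
tcp_pos: [0.3022, 0.4186, 0.2189]
tool_rot: [0.0, 0.512, 0.859, 0.0]
force: [-0.1, 0.9, -0.2]
grip_width: 0.997
grip_force: 0.0
```

Call:
move_arm(
  rows=[-0.115,0.019,-0.022,0,0,0.044,1,-0.111,0.034,-0.022,0,0,0.044,1,-0.106,0.049,-0.022,0,0,0.044,1,-0.098,0.063,-0.022,0,0,0.044,1,-0.088,0.076,-0.022,0,0,0.044,1],
)

```text
t: 1.8
tcp_pos: [0.3916, 0.3036, 0.2464]
tool_rot: [-0.0, 0.773, 0.635, 0.0]
force: [-0.2, -0.3, -0.5]
grip_width: 0.998
grip_force: 0.0
```

Call:
move_arm(
  rows=[-0.077,0.088,-0.022,0,0,0.044,1,-0.064,0.097,-0.022,0,0,0.044,1,-0.05,0.105,-0.022,0,0,0.044,1,-0.035,0.111,-0.022,0,0,0.044,1,-0.019,0.115,-0.022,0,0,0.044,1],
)

```text
t: 2.3
tcp_pos: [0.4811, 0.1888, 0.2739]
tool_rot: [-0.0, 0.942, 0.336, 0.0]
force: [0.2, 0.2, -0.3]
grip_width: 0.999
grip_force: 0.0
```

Call:
move_arm(
  rows=[-0.003,0.116,-0.022,0,0,0.044,1,0.013,0.116,-0.022,0,0,0.044,1,0.029,0.113,-0.022,0,0,0.044,1,0.044,0.108,-0.022,0,0,0.044,1,0.058,0.101,-0.022,0,0,0.044,1],
)

```text
t: 2.8
tcp_pos: [0.5707, 0.074, 0.3013]
tool_rot: [-0.0, 1.0, -0.003, 0.0]
force: [1.1, 0.2, -0.2]
grip_width: 1.003
grip_force: 0.0
```

```bash
python3 - <<'E'
from h import *
s=robot.observe(); print(s["t"],s["tcp_pos"],s["tool_rot"],s["joint_positions"].round(2))
c=robot.camera("wrist"); cv2.imwrite("pics/w1.png",c["image"][:,:,::-1]); print(ray(c,(280,210)))
for k in ("cover_grip","cover_tip","short_grip","case"):
    for d in robot.recognise(k,"wrist"): print(k,np.round(d["point"],1),round(d["conf"],2),atz(c,d["point"],.03).round(3))
E
```

```text
2.8 [0.57069501 0.07397746 0.30133114] [-1.03734095e-04  9.99994495e-01 -3.31514882e-03  9.49293468e-05] [0.11 0.27 1.36 0.   1.51 1.69]
(array([0.64702131, 0.07354621, 0.49495941]), array([-0.28979477,  0.00632674, -0.9570679 ]))
cover_grip [257.7 156.5] 0.86 [0.577 0.104 0.03 ]
cover_grip [ 33.5 242.2] 0.65 [0.462 0.415 0.03 ]
cover_tip [258.8 151.9] 0.82 [0.583 0.103 0.03 ]
cover_tip [157.  366.6] 0.63 [0.259 0.265 0.03 ]
short_grip [126.4 234.4] 0.8 [0.473 0.285 0.03 ]
case [516.1 181.1] 0.71 [ 0.543 -0.232  0.03 ]
```

View pics/w1.png

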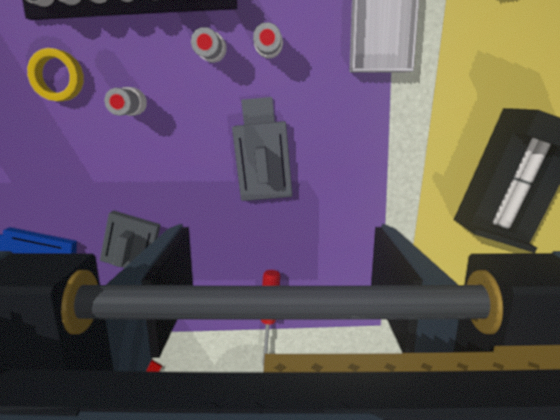

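The wrist view shows the cover cleanly: rib at (263,166), tongue end at (257,98), rear edge at (265,197). The case is cut off at the right edge around (515,180), so I'll shift toward the case for a full view of it and a second view of the cover.

Call:
move_arm(
  rows=[-0.04,0.17,-0.01,0,0,0,1,-0.04,0.17,-0.01,0,0,0,1,-0.04,0.17,-0.01,0,0,0,1,-0.04,0.17,-0.01,0,0,0,1,0,0,0,0,0,0,1],
)

```text
t: 3.55
tcp_pos: [0.5284, -0.0981, 0.3116]
tool_rot: [0.001, 1.0, -0.002, 0.0]
force: [-1.6, 0.7, -0.9]
grip_width: 1.0
grip_force: 0.0
```

```bash
cat > crop.py <<'E'
from h import *
def up(img,x0,y0,w,h,f):
    o=cv2.resize(img[y0:y0+h,x0:x0+w],None,fx=f,fy=f,interpolation=cv2.INTER_CUBIC)
    for i in range(0,w,10): cv2.line(o,(i*f,0),(i*f,8 if (x0+i)%50 else 20),(0,255,255),1)
    for i in range(0,h,10): cv2.line(o,(0,i*f),(8 if (y0+i)%50 else 20,i*f),(0,255,255),1)
    return o
E
python3 - <<'E'
from crop import *
import pickle
s=robot.observe(); print(s["t"],s["tcp_pos"])
c=robot.camera("wrist"); pickle.dump(c,open("w2.pkl","wb")); im=c["image"][:,:,::-1]
cv2.imwrite("pics/w2.png",im)
for k in ("cover_grip","cover_tip","case"):
    for d in robot.trace(k,"wrist"): print(k,np.round(d["point"],1),round(d["conf"],2),atz(c,d["point"],.03).round(3))
E
```

```text
3.55 [ 0.52839924 -0.09806021  0.31159238]
cover_grip [130.2 124.9] 0.79 [0.575 0.094 0.03 ]
cover_tip [131.2 122.5] 0.73 [0.578 0.092 0.03 ]
case [388.7 143.6] 0.94 [ 0.549 -0.237  0.03 ]
```

View pics/w2.png

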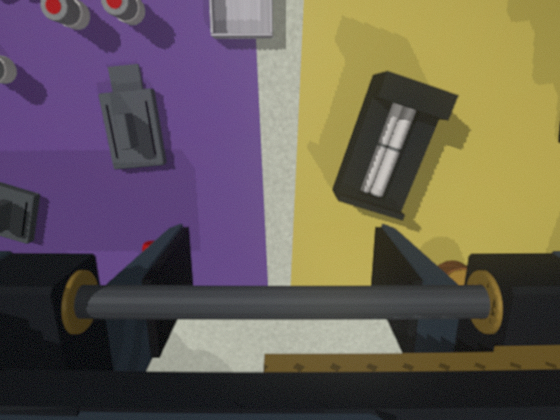

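```bash
python3 - <<'E'
from crop import *
import pickle
C={"w2":pickle.load(open("w2.pkl","rb"))}
for n in ("scene","side"): C[n]=robot.camera(n)
pickle.dump(C,open("C.pkl","wb"))
g=lambda n:np.clip(C[n]["image"][:,:,::-1].astype(float)*1.6+15,0,255).astype(np.uint8)
A=[up(g("w2"),90,55,80,120,5),up(g("scene"),310,235,80,60,5),up(g("side"),320,165,80,60,5)]
o=np.hstack([A[0],np.vstack(A[1:])]); cv2.imwrite("pics/A.png",o); print(o.shape)
B=[up(g("w2"),325,60,140,165,3),up(g("scene"),205,310,100,100,3),up(g("side"),375,255,100,75,3)]
o=np.zeros((600,730,3),np.uint8); o[:495,:420]=B[0]; o[:300,425:725]=B[1]; o[305:530,425:725]=B[2]; cv2.imwrite("pics/B.png",o)
E
```

```text
(600, 800, 3)
```

View pics/A.png

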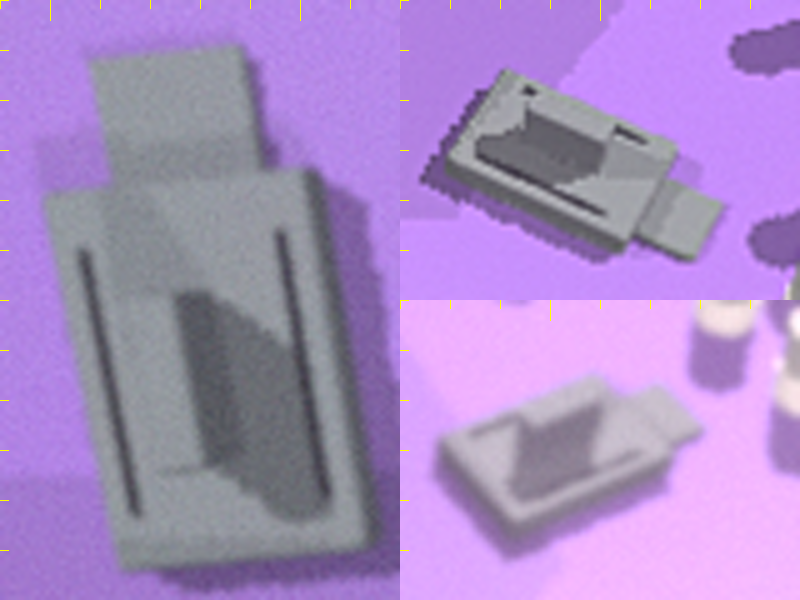

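View pics/B.png

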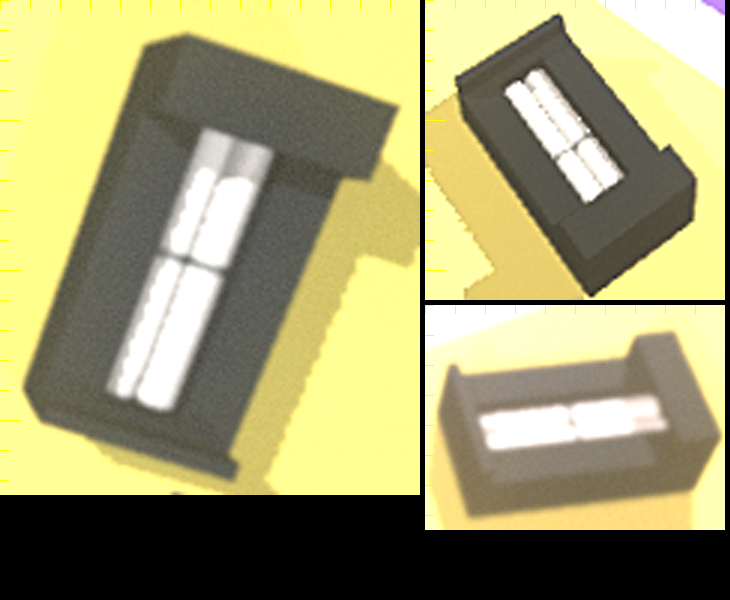

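Composite A gives the cover's plate, tongue and rib corners in all three views. Composite B gives the case's bridge (far end, w2 crop upper right) and stop wall. I'll fit both poses to these corners.

```bash
cat > fit.py <<'E'
from h import *
import pickle
from scipy.optimize import least_squares
C=pickle.load(open("C.pkl","rb"))
cv={"w2":(5,90,55,0,0,[(82,20,5,90,62),(82,-20,5,243,45),(50,35,16,45,195),(50,-35,16,305,172),(-50,-35,16,345,550),(-50,35,16,122,568),(22,-7,44,178,292),(-22,-7,44,205,468)]),
"scene":(5,310,235,400,0,[(50,-35,16,627,242),(50,35,16,676,148),(-50,35,16,503,70),(-50,-35,16,448,155),(82,20,5,722,207),(82,-20,5,692,258),(-22,-7,44,527,110),(22,-7,44,613,133)]),
"side":(5,320,165,400,300,[(-50,35,16,440,440),(-50,-35,16,513,525),(50,-35,16,672,455),(82,20,5,660,388),(82,-20,5,702,430),(-22,-7,44,525,430),(22,-7,44,603,405)])}
cs={"w2":(3,325,60,0,0,[(81,44,71,188,35),(81,-44,71,398,107),(51,-44,71,375,180),(81,44,0,145,47),(-81,-44,61,235,480),(-81,44,0,25,388),(-81,44,61,42,422)]),
"scene":(3,205,310,425,0,[(81,44,71,695,180),(51,44,71,670,147),(51,-44,71,553,225),(81,-44,71,580,262),(81,-44,0,592,297),(81,44,0,693,222),(-81,44,61,560,17),(-81,-44,61,457,80)]),
"side":(3,375,255,425,305,[(-81,-44,0,472,515),(81,-44,0,690,490),(51,44,71,640,340),(81,44,71,673,333),(81,-44,71,718,435),(-81,44,61,455,367)])}
def fit(D,x0,show):
    def f(x,full=False):
        out=[];M=Rn.from_euler("z",x[3])
        for n,(k,a,b,ou,ov,L) in D.items():
            for X,Y,Z,u,v in L:
                px=np.array([a+(u-ou+.5)/k-.5,b+(v-ov+.5)/k-.5])
                e=proj(C[n],M.apply(np.array([X,Y,Z])/1000)+x[:3])-px; out.append(e)
                if full: print(n,X,Y,Z,e.round(1))
        return np.ravel(out)
    r=least_squares(f,x0,loss="soft_l1"); print(r.x[:3].round(4),"yaw deg",np.degrees(r.x[3]).round(2),"rms",np.sqrt((f(r.x)**2).mean()).round(2))
    if show: f(r.x,True)
    return r.x
if __name__=="__main__":
    a=fit(cv,[.57,.09,0,.1],True); b=fit(cs,[.55,-.23,0,-.3],True); np.save("poses.npy",[a,b])
E
python3 fit.py
```

```text
[ 0.5674  0.1012 -0.0047] yaw deg 4.28 rms 0.99
w2 82 20 5 [ 0.3 -0.1]
w2 82 -20 5 [-0.2  0.4]
w2 50 35 16 [-1.  -0.5]
w2 50 -35 16 [-0.1 -0.7]
w2 -50 -35 16 [4.4 0.1]
w2 -50 35 16 [-1.4  0.7]
w2 22 -7 44 [-0.8  0.1]
w2 -22 -7 44 [0.3 0.3]
scene 50 -35 16 [-0.5  0.4]
scene 50 35 16 [ 0.9 -0.2]
scene -50 35 16 [ 0.7 -0.3]
scene -50 -35 16 [-0.6  0.8]
scene 82 20 5 [ 0.3 -0.1]
scene 82 -20 5 [0.2 1. ]
scene -22 -7 44 [-0.5  0.1]
scene 22 -7 44 [-1.8  2.8]
side -50 35 16 [-1.3 -0.3]
side -50 -35 16 [-0.7  0.3]
side 50 -35 16 [0.4 0.3]
side 82 20 5 [-0.4 -0.5]
side 82 -20 5 [0.4 0.4]
side -22 -7 44 [1.  0.3]
side 22 -7 44 [-0.  -0.6]
[ 0.5456 -0.236  -0.0021] yaw deg -17.4 rms 1.16
w2 81 44 71 [ 0.2 -0.8]
w2 81 -44 71 [ 1.2 -0.5]
w2 51 -44 71 [-1.6  0.6]
w2 81 44 0 [-0.6 -0.8]
w2 -81 -44 61 [-0.   0.5]
w2 -81 44 0 [-1.1  0.3]
w2 -81 44 61 [-0.3  0.3]
scene 81 44 71 [0.4 0.2]
scene 51 44 71 [-0.6 -0.3]
scene 51 -44 71 [ 1.7 -0. ]
scene 81 -44 71 [1.8 0.3]
scene 81 -44 0 [-1.1  1.7]
scene 81 44 0 [-0.1  0.5]
scene -81 44 61 [-1. -1.]
scene -81 -44 61 [-1.6  0.2]
side -81 -44 0 [-1.3  2.6]
side 81 -44 0 [1.6 1.7]
side 51 44 71 [-2.  -1.3]
side 81 44 71 [ 0.7 -0.4]
side 81 -44 71 [2.1 1.3]
side -81 44 61 [-2.5 -0.7]
```

```bash
sed -i 's/-50,-35,16,345,550/-50,-35,16,370,548/' fit.py; python3 fit.py | grep yaw; python3 - <<'E'
from h import *
a,b=np.load("poses.npy")
plan(np.array([a[0],a[1],.08]),down(a[3]),7,.5)
E
```

```text
[ 0.5674  0.1006 -0.0043] yaw deg 4.63 rms 0.74
[ 0.5456 -0.236  -0.0021] yaw deg -17.4 rms 1.16
turn/row deg 0.6477640008202432 mm/row 43.409305696904276
[np.float64(0.022), np.float64(-0.111), np.float64(0.132), np.float64(-0.0), np.float64(0.0), np.float64(-0.0036), 0.5]
[np.float64(0.023), np.float64(-0.11), np.float64(0.132), np.float64(-0.0), np.float64(0.0), np.float64(-0.0036), 0.5]
[np.float64(0.024), np.float64(-0.11), np.float64(0.132), np.float64(-0.0), np.float64(0.0), np.float64(-0.0036), 0.5]
[np.float64(0.025), np.float64(-0.11), np.float64(0.132), np.float64(-0.0), np.float64(0.0), np.float64(-0.0036), 0.5]
[np.float64(0.027), np.float64(-0.11), np.float64(0.132), np.float64(-0.0), np.float64(0.0), np.float64(-0.0036), 0.5]
[np.float64(0.028), np.float64(-0.109), np.float64(0.132), np.float64(-0.0), np.float64(0.0), np.float64(-0.0036), 0.5]
[np.float64(0.029), np.float64(-0.109), np.float64(0.132), np.float64(-0.0), np.float64(0.0), np.float64(-0.0036), 0.5]
```

Call:
move_arm(
  rows=[0.025,-0.11,0.132,0,0,-0.0036,0.6,0.025,-0.11,0.132,0,0,-0.0036,0.6,0.025,-0.11,0.132,0,0,-0.0036,0.6,0.025,-0.11,0.132,0,0,-0.0036,0.6,0.025,-0.11,0.132,0,0,-0.0036,0.6],
)

```text
t: 4.35
tcp_pos: [0.5582, 0.0457, 0.1448]
tool_rot: [-0.0, 1.0, 0.029, 0.0]
force: [0.1, -0.4, -0.3]
grip_width: 0.604
grip_force: 0.0
```

Call:
move_arm(
  rows=[0.027,-0.11,0.132,0,0,-0.0036,0.6,0.027,-0.11,0.132,0,0,-0.0036,0.6,0,0,0,0,0,0,0.6],
)

```text
t: 4.65
tcp_pos: [0.565, 0.1026, 0.0752]
tool_rot: [-0.0, 0.999, 0.042, -0.005]
force: [-0.2, -0.6, -0.4]
grip_width: 0.601
grip_force: 0.0
```

```bash
python3 - <<'E'
from crop import *
a,b=np.load("poses.npy"); s=robot.observe(); print(s["t"],s["tcp_pos"],s["force"].round(1))
plan(np.array([a[0],a[1],.037]),down(a[3]),2,.6)
c=robot.camera("wrist"); im=c["image"][:,:,::-1].copy()
M=Rn.from_euler("z",a[3])
for X in [(82,20,5),(82,-20,5),(50,35,16),(50,-35,16),(22,7,44),(22,-7,44),(-22,7,44),(-22,-7,44)]:
    p=proj(c,M.apply(np.array(X)/1000)+[a[0],a[1],0]); cv2.circle(im,tuple(int(v) for v in p.round()),2,(0,0,255),-1)
cv2.imwrite("pics/w3.png",im)
E
```

```text
4.65 [0.5649654  0.10255582 0.07522398] [-0.2 -0.6 -0.4]
turn/row deg 0.28256731639328375 mm/row 19.176810312115645
[np.float64(0.005), np.float64(0.004), np.float64(0.076), np.float64(-0.0001), np.float64(0.0015), np.float64(0.0005), 0.6]
[np.float64(0.005), np.float64(0.004), np.float64(0.076), np.float64(-0.0001), np.float64(0.0015), np.float64(0.0005), 0.6]
```

View pics/w3.png

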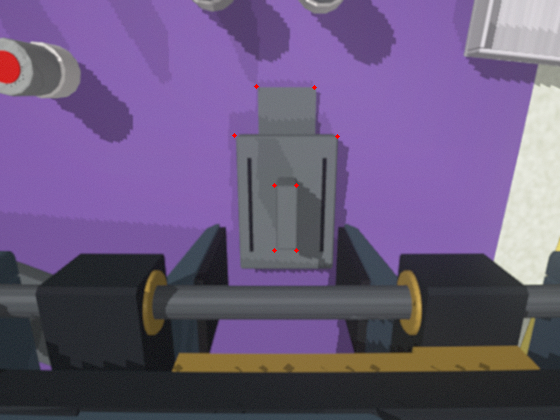

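The reprojected corners (red) land on the tongue end (257–315,87), plate front (235–337,135) and rib (275–297,185–250), so the fit is good. Descending.

Call:
move_arm(
  rows=[0.004,0.004,0.07,0,0,0,0.6,0.004,0,0.07,0,0,0,0.6,0,0,0,0,0,0,0.6],
  newtons=40,
)

```text
t: 5.0
tcp_pos: [0.5695, 0.0976, 0.0445]
tool_rot: [0.0, 0.999, 0.039, -0.001]
force: [-0.3, 0.7, 0.5]
grip_width: 0.602
grip_force: 0.0
```

Call:
move_arm(
  rows=[0,0,0.024,0,0,0,0.6,0,0,0,0,0,0,0.6],
)

```text
t: 5.2
tcp_pos: [0.5708, 0.0979, 0.0399]
tool_rot: [-0.0, 0.999, 0.039, 0.001]
force: [-0.5, -0.8, -0.2]
grip_width: 0.599
grip_force: 0.0
```

Call:
move_arm(
  rows=[0,0,0,0,0,0,0,0,0,0,0,0,0,0,0,0,0,0,0,0,0,0,0,0,0,0,0,0,0,0,0,0,0,0,0],
)

```text
t: 5.7
tcp_pos: [0.5704, 0.0981, 0.0392]
tool_rot: [-0.0, 0.999, 0.039, 0.0]
force: [-0.3, -0.7, 0.9]
grip_width: 0.192
grip_force: 0.0
```

Call:
move_arm(
  rows=[0,0,0,0,0,0,0,0,0,0,0,0,0,0,0,0,0,0,0,0,0],
)

```text
t: 6.0
tcp_pos: [0.5703, 0.0981, 0.039]
tool_rot: [-0.0, 0.999, 0.039, -0.0]
force: [0.3, 0.8, 0.0]
grip_width: 0.006
grip_force: 0.0
```

Call:
move_arm(
  rows=[0,0,-0.1,0,0,0,0,0,0,-0.15,0,0,0,0,0,0,-0.15,0,0,0,0,0,0,-0.15,0,0,0,0,0,0,0,0,0,0,0],
)

```text
t: 6.5
tcp_pos: [0.5738, 0.0986, 0.1825]
tool_rot: [-0.001, 0.999, 0.039, 0.006]
force: [1.1, -0.4, 0.7]
grip_width: 0.008
grip_force: 0.0
```

```bash
python3 - <<'E'
from crop import *
s=robot.observe(); print(s)
for n in ("scene","side"):
    robot.camera(n)
c=robot.camera("wrist"); cv2.imwrite("pics/w4.png",c["image"][:,:,::-1])
E
```

```text
{'t': 6.5, 'joint_positions': array([1.50386527e-01, 3.29765657e-01, 1.57166685e+00, 1.22867788e-04,
       1.22825968e+00, 1.64279510e+00]), 'qd': array([ 0.00042391,  0.04454436,  0.09556213,  0.00015724, -0.0470353 ,
       -0.00206354]), 'effort': array([ 5.72970224e-03, -4.12452328e+01, -2.26860863e+01,  2.80572352e-02,
        3.24993739e-01, -1.50535729e-03]), 'tcp_pos': array([0.57383738, 0.09862717, 0.18246422]), 'tool_rot': array([-7.17883916e-04,  9.99215123e-01,  3.91628735e-02,  5.90701381e-03]), 'force': array([ 1.14391779, -0.41566629,  0.65845338]), 'moment': array([-0.04161307,  0.1224396 ,  0.0566702 ]), 'grip_force': 0.0, 'grip_width': 0.007576954568960996}
```

View pics/w4.png

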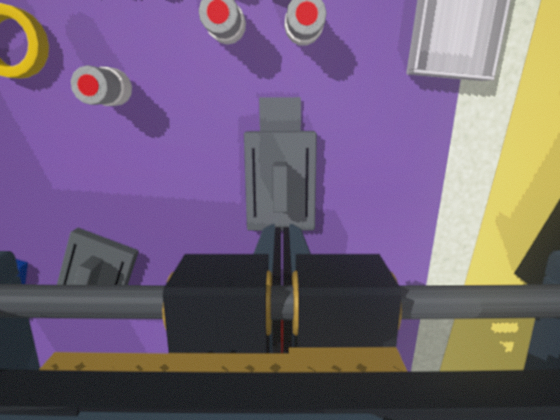

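The grasp missed: the jaws shut on nothing (width 0.006) and the cover is still on the bench at (280,165). I'll compare the cover's position with where the fingertips really project.

```bash
python3 - <<'E'
from crop import *
c=robot.camera("wrist"); s=robot.observe(); q=s["tool_rot"];T=Rn.from_quat([q[1],q[2],q[3],q[0]]);p=s["tcp_pos"]; print(p)
for z in (-.02,0,.017): print("tool z",z,proj(c,p+T.apply([0,0,z])).round(1), proj(c,p+T.apply([.016,0,z])).round(1))
for px,z in (((259,98),.005),((300,98),.005),((245,132),.016),((315,132),.016),((248,228),.016),((314,228),.016),((280,168),.044),((280,209),.044)): print(px,atz(c,px,z).round(4))
a,b=np.load("poses.npy"); print("cover fit",a); M=Rn.from_euler("z",a[3])
for X in [(82,20,5),(82,-20,5),(50,35,16),(50,-35,16),(-50,35,16),(-50,-35,16)]: print(X,(M.apply(np.array(X)/1000)+[a[0],a[1],0]).round(4))
for n in ("scene","side"):
    c=robot.camera(n)
    for z in (0,.017): print(n,z,proj(c,p+T.apply([0,0,z])).round(1))
    cv2.imwrite(f"{n}_now.png",c["image"][:,:,::-1])
A=[up(cv2.imread(f"{n}_now.png"),x,y,80,120,5) for n,x,y in (("scene",310,175),("side",315,100))]
cv2.imwrite("pics/D.png",np.hstack(A))
E
```

```text
[0.56933654 0.09790325 0.17514485]
tool z -0.02 [281.8 254.6] [281.8 225.1]
tool z 0 [281.8 240.2] [281.8 213.2]
tool z 0.017 [281.8 230. ] [281.8 204.7]
(259, 98) [0.6452 0.1256 0.005 ]
(300, 98) [0.6483 0.0865 0.005 ]
(245, 132) [0.6132 0.1362 0.016 ]
(315, 132) [0.6184 0.0701 0.016 ]
(248, 228) [0.5171 0.1282 0.016 ]
(314, 228) [0.5223 0.0612 0.016 ]
(280, 168) [0.5864 0.1008 0.044 ]
(280, 209) [0.5482 0.0978 0.044 ]
cover fit [ 0.56741992  0.10058017 -0.00430261  0.08086027]
(82, 20, 5) [0.6475 0.1271 0.005 ]
(82, -20, 5) [0.6508 0.0873 0.005 ]
(50, 35, 16) [0.6144 0.1395 0.016 ]
(50, -35, 16) [0.6201 0.0697 0.016 ]
(-50, 35, 16) [0.5148 0.1314 0.016 ]
(-50, -35, 16) [0.5204 0.0617 0.016 ]
scene 0 [350.8 222.5]
scene 0.017 [349.8 227.5]
side 0 [358.7 144.6]
side 0.017 [357.9 150.3]
```

View pics/D.png

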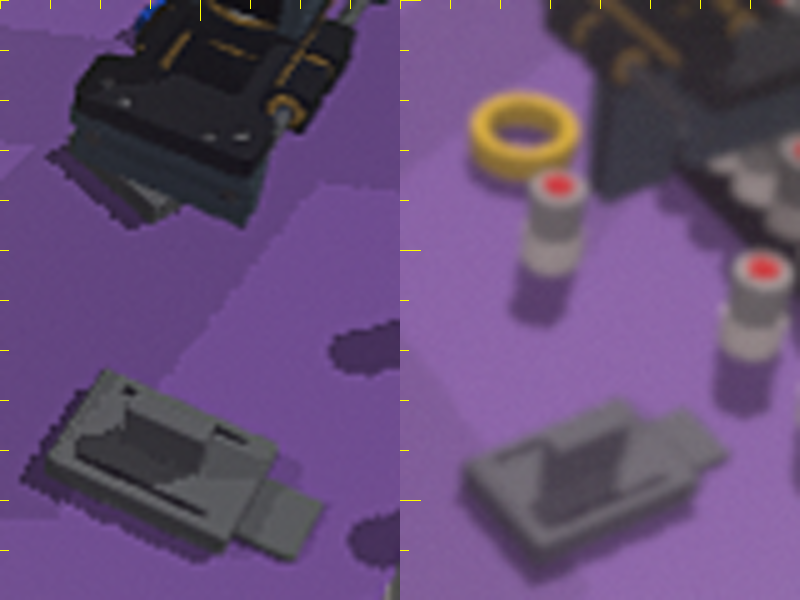

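The cover hasn't moved. In the scene tile the fingertip corner is at (245,225) and in the side tile at (690,165), about 10–14 px higher than the reported TCP implies. I'll triangulate the true tip.

```bash
python3 - <<'E'
from crop import *
W,S,D=[robot.camera(n) for n in ("wrist","scene","side")]
s=robot.observe(); q=s["tool_rot"];T=Rn.from_quat([q[1],q[2],q[3],q[0]]);p=s["tcp_pos"]; print(s["t"],p)
ps={"WS":[(W,(305,230)),(S,(358.5,219.5))],"SD":[(S,(358.5,219.5)),(D,(372.5,133))],"WD":[(W,(305,230)),(D,(372.5,133))]}
for k,L in ps.items():
    X=tri([ray(c,u) for c,u in L]); print(k,X.round(4),"tool frame",T.inv().apply(X-p).round(4))
o,v=ray(W,(280,210)); print("cam in tool",T.inv().apply(o-p).round(4),T.inv().apply(v).round(3))
g=np.hstack([cv2.resize(W["image"][200:300,200:360,::-1],None,fx=4,fy=4,interpolation=cv2.INTER_CUBIC)]);
cv2.imwrite("pics/tip.png",np.clip(g.astype(float)*2.2+10,0,255).astype(np.uint8))
E
```

```text
6.95 [0.56987269 0.09800377 0.17543727]
WS [0.5884 0.0884 0.2056] tool frame [ 0.0177  0.011  -0.0302]
SD [0.5914 0.0826 0.212 ] tool frame [ 0.0202  0.0171 -0.0366]
WD [0.5913 0.087  0.2105] tool frame [ 0.0204  0.0126 -0.0351]
cam in tool [ 7.610e-02 -1.000e-04 -1.929e-01] [-0.291 -0.004  0.957]
```

View pics/tip.png

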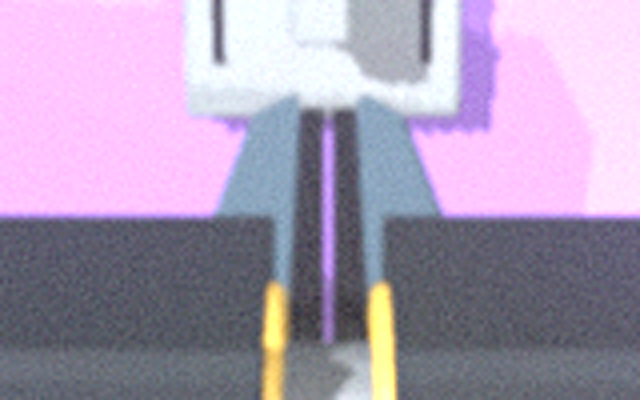

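All three pairs put the fingertips about 34 mm behind the reported TCP (tool z ≈ −0.034, not +0.017), so the jaws closed about 30 mm above the rib. I'll use this measured tip, go back down, and probe the last millimetres by force.

Call:
move_arm(
  rows=[-0.008,-0.004,0,0,0,0,0.5,0,0,0.16,0,0,0,0.5,0,0,0.16,0,0,0,0.5,0,0,0.16,0,0,0,0.5,0,0,0.12,0,0,0,0.5],
  newtons=40,
)

```text
t: 7.45
tcp_pos: [0.5669, 0.0988, 0.0241]
tool_rot: [0.0, 0.999, 0.039, -0.001]
force: [0.3, -0.6, -0.4]
grip_width: 0.412
grip_force: 0.0
```

Call:
move_arm(
  rows=[0,0,0,0,0,0,0.5,0,0,0,0,0,0,0.5],
)

```text
t: 7.65
tcp_pos: [0.5686, 0.099, 0.0269]
tool_rot: [-0.0, 0.999, 0.039, -0.0]
force: [0.2, -0.3, -0.1]
grip_width: 0.499
grip_force: 0.0
```

Call:
move_arm(
  rows=[0,0,0.06,0,0,0,0.5,0,0,0.06,0,0,0,0.5,0,0,0,0,0,0,0.5],
)

```text
t: 7.95
tcp_pos: [0.5686, 0.099, -0.0027]
tool_rot: [-0.0, 0.999, 0.039, 0.0]
force: [-0.3, -0.5, 0.4]
grip_width: 0.498
grip_force: 0.0
```

Call:
move_arm(
  rows=[0,0,0.012,0,0,0,0.5,0,0,0,0,0,0,0.5],
)

```text
t: 8.15
tcp_pos: [0.5694, 0.0991, -0.0051]
tool_rot: [-0.0, 0.999, 0.039, 0.001]
force: [-0.4, 0.2, -0.5]
grip_width: 0.501
grip_force: 0.0
```

Call:
move_arm(
  rows=[0,0,0.01,0,0,0,0.5,0,0,0,0,0,0,0.5],
)

```text
t: 8.35
tcp_pos: [0.5696, 0.0991, -0.0066]
tool_rot: [-0.0, 0.999, 0.039, 0.002]
force: [-1.2, -0.7, 10.2]
grip_width: 0.503
grip_force: 4.8
```

Call:
move_arm(
  rows=[0,0,-0.012,0,0,0,0,0,0,0,0,0,0,0,0,0,0,0,0,0,0,0,0,0,0,0,0,0,0,0,0,0,0,0,0],
)

```text
t: 8.85
tcp_pos: [0.5682, 0.0989, -0.0061]
tool_rot: [-0.0, 0.999, 0.039, -0.0]
force: [0.2, 0.2, 0.7]
grip_width: 0.148
grip_force: 40.0
```

Call:
move_arm(
  rows=[0,0,0,0,0,0,0,0,0,0,0,0,0,0],
)

```text
t: 9.05
tcp_pos: [0.5682, 0.0989, -0.0062]
tool_rot: [-0.0, 0.999, 0.039, -0.0]
force: [0.3, 0.2, -0.7]
grip_width: 0.153
grip_force: 40.0
```

Gripped: width 0.153 (13.9 mm) at 40 N. Next I lift it and compute the carry.

Call:
move_arm(
  rows=[0,0,-0.04,0,0,0,0,0,0,-0.12,0,0,0,0,0,0,-0.16,0,0,0,0,0,0,-0.16,0,0,0,0,0,0,0,0,0,0,0],
)

```text
t: 9.55
tcp_pos: [0.5725, 0.0996, 0.1207]
tool_rot: [-0.001, 0.999, 0.039, 0.007]
force: [2.5, 0.6, -1.6]
grip_width: 0.154
grip_force: 40.0
```

```bash
cat >> h.py <<'E'
def goal(tipx,tipz,tilt,y=0,off=.036,b=None):
    "TCP position and matrix for a cover tip at (tipx,y,tipz) mm of the case, tilt in deg"
    b=np.load("poses.npy")[1] if b is None else b; t=np.radians(tilt); R=down(b[3],t)
    tip=Rn.from_euler("z",b[3]).apply(np.array([tipx,y,tipz])/1000)+[b[0],b[1],0]
    return tip-R@np.array([.082,0,.0275])+R@np.array([0,0,off]), R
E
python3 - <<'E'
from h import *
s=robot.observe(); print(s["t"],s["tcp_pos"],s["grip_width"],s["grip_force"])
p,R=goal(42,112,12); print(p)
plan(p,R,9,0)
E
```

```text
9.55 [0.57249834 0.09955834 0.12065351] 0.1538571246658629 39.99896764755249
[ 0.50745969 -0.22406199  0.1207345 ]
turn/row deg 2.8093269665472693 mm/row 36.676791875820356
[np.float64(-0.04), np.float64(0.141), np.float64(-0.001), np.float64(0.0013), np.float64(-0.0078), np.float64(0.0135), 0]
[np.float64(-0.034), np.float64(0.143), np.float64(-0.0), np.float64(0.0013), np.float64(-0.0078), np.float64(0.0135), 0]
[np.float64(-0.028), np.float64(0.144), np.float64(-0.0), np.float64(0.0013), np.float64(-0.0078), np.float64(0.0135), 0]
[np.float64(-0.022), np.float64(0.145), np.float64(-0.0), np.float64(0.0013), np.float64(-0.0078), np.float64(0.0135), 0]
[np.float64(-0.016), np.float64(0.146), np.float64(-0.0), np.float64(0.0013), np.float64(-0.0078), np.float64(0.0135), 0]
[np.float64(-0.01), np.float64(0.146), np.float64(-0.001), np.float64(0.0013), np.float64(-0.0078), np.float64(0.0135), 0]
[np.float64(-0.003), np.float64(0.147), np.float64(-0.001), np.float64(0.0013), np.float64(-0.0078), np.float64(0.0135), 0]
[np.float64(0.003), np.float64(0.147), np.float64(-0.002), np.float64(0.0013), np.float64(-0.0078), np.float64(0.0135), 0]
[np.float64(0.009), np.float64(0.146), np.float64(-0.002), np.float64(0.0013), np.float64(-0.0078), np.float64(0.0135), 0]
```

Call:
move_arm(
  rows=[-0.04,0.141,-0.001,0.0013,-0.0078,0.0135,0,-0.034,0.143,0,0.0013,-0.0078,0.0135,0,-0.028,0.144,0,0.0013,-0.0078,0.0135,0,-0.022,0.145,0,0.0013,-0.0078,0.0135,0,-0.016,0.146,0,0.0013,-0.0078,0.0135,0],
)

```text
t: 10.05
tcp_pos: [0.5311, -0.0822, 0.1143]
tool_rot: [-0.008, 0.996, -0.068, -0.062]
force: [0.7, -0.1, -1.6]
grip_width: 0.153
grip_force: 40.0
```

Call:
move_arm(
  rows=[-0.01,0.146,-0.001,0.0013,-0.0078,0.0135,0,-0.003,0.147,-0.001,0.0013,-0.0078,0.0135,0,0.003,0.147,-0.002,0.0013,-0.0078,0.0135,0,0.009,0.146,-0.002,0.0013,-0.0078,0.0135,0,0,0,0,0,0,0,0],
)

```text
t: 10.55
tcp_pos: [0.5023, -0.229, 0.1144]
tool_rot: [-0.013, 0.982, -0.153, -0.111]
force: [0.4, 0.3, -1.5]
grip_width: 0.153
grip_force: 40.0
```

```bash
cat > chk.py <<'E'
from h import *
b=np.load("poses.npy")[1]
W=robot.camera("wrist"); s=robot.observe(); q=s["tool_rot"];T=Rn.from_quat([q[1],q[2],q[3],q[0]]);p=s["tcp_pos"]
print(s["t"],p.round(4),s["force"].round(1),s["grip_width"].round(3))
M=Rn.from_euler("z",b[3]); L=lambda X:(M.inv().apply(X-[b[0],b[1],0])*1000).round(1)
x=T.as_matrix()[:,0]; print("tilt",np.degrees(-np.arcsin(x[2])).round(2),"yaw err",np.degrees(np.arctan2(x[1],x[0])-b[3]).round(2))
grip=p+T.apply([0,0,-.036]); print("model grip",L(grip),"tip",L(grip+T.apply([.082,0,.0275])))
o,v=ray(W,(280,210)); print("cam in tool",T.inv().apply(o-p).round(4),T.inv().apply(v).round(3))
E
cat chk.py > c2.py; cat >> c2.py <<'E'
rs={}
for k in ("cover_tip","cover_grip","case"):
    for n in ("scene","side","wrist"):
        c=robot.camera(n) if n not in rs else rs[n]; rs[n]=c
        m={"cover_tip":grip+T.apply([.082,0,.0275]),"cover_grip":grip,"case":np.r_[b[:2],.03]}[k]
        D=[np.round(d["point"],1) for d in robot.recognise(k,n)]
        print(k,n,"model",proj(c,m).round(1),D[:4])
import pickle; pickle.dump(rs,open("C3.pkl","wb"))
E
python3 c2.py
```

```text
Traceback (most recent call last):
  File "c2.py", line 4, in <module>
    print(s["t"],p.round(4),s["force"].round(1),s["grip_width"].round(3))
                                                ^^^^^^^^^^^^^^^^^^^^^
AttributeError: 'float' object has no attribute 'round'
```

```bash
sed -i 's/s\["grip_width"\].round(3)/round(s["grip_width"],3)/' chk.py c2.py; python3 c2.py
```

```text
10.65 [ 0.5026 -0.225   0.1147] [-0.  -0.2 -1.8] 0.154
tilt 12.81 yaw err -0.2
model grip [-36.4  -2.2 149.8] tip [ 37.5  -2.6 104.8]
cam in tool [ 0.0767  0.0014 -0.1935] [-0.29  -0.005  0.957]
cover_tip scene model [262.2 358.6] [array([247.9, 335.9]), array([358.9, 176.8]), array([280., 164.])]
cover_tip side model [450.4 273.9] [array([405.9, 275.7]), array([201.1, 189.1]), array([254.7, 132.6])]
cover_tip wrist model [285.6  87.1] [array([281.8, 185.5])]
cover_grip scene model [239.4 318.8] [array([248. , 339.1]), array([358.5, 176.5])]
cover_grip side model [418.8 264. ] [array([406.8, 274.7]), array([253.8, 135.1]), array([197.5, 186.3])]
cover_grip wrist model [285.3 267.4] [array([277.2, 190.1])]
case scene model [253.7 360.1] [array([260.9, 372.3])]
case side model [423.7 296. ] []
case wrist model [280.1 120.2] [array([275.9,  50.4])]
```

No picture views remain, so I'll check the held cover numerically by comparing trace masks with the projected model.

```bash
cat > c3.py <<'E'
exec(open("chk.py").read())
from scipy.optimize import least_squares
pts=np.array([(x,y,z) for x,y,z in [(82,20,0),(82,-20,0),(82,20,5),(82,-20,5)]+[(X,Y,Z) for X in(-50,50) for Y in (-35,35) for Z in (0,16)]])/1000-[0,0,.03]
flip=np.array([1,-1,-1])
def world(d): # d: shift of cover in tool frame (m)
    return p+T.apply(pts*flip+[d[0],d[1],-.036+d[2]])
ms=[]
for n in ("scene","side","wrist"):
    c=robot.camera(n)
    P0=np.array([proj(c,X) for X in world([0,0,0])]); mu=P0.mean(0)
    for d in robot.trace("cover_grip",n):
        m=d["pixels"].astype(np.uint8); ys,xs=np.nonzero(m)
        if np.linalg.norm([xs.mean()-mu[0],ys.mean()-mu[1]])<60:
            h=np.zeros_like(m); cv2.fillConvexPoly(h,cv2.convexHull(P0.round().astype(np.int32)),1)
            tip=P0[:4].mean(0)-P0[4:].mean(0); tip/=np.linalg.norm(tip); per=np.array([-tip[1],tip[0]])
            q=np.c_[xs,ys]; a=lambda A,u:np.round([np.percentile(A@u,.3),np.percentile(A@u,99.7)],1)
            print(n,round(d["conf"],2),"mask",m.sum(),"iou",round((m&h).sum()/(m|h).sum(),2),"along tongue: mask",a(q,tip),"model",a(P0,tip),"across: mask",a(q,per),"model",a(P0,per)); break
    else: print(n,"none")
E
python3 c3.py
```

```text
11.3 [ 0.5032 -0.2246  0.1156] [-0.4 -0.4 -1. ] 0.15
tilt 12.72 yaw err -0.1
model grip [-36.   -1.6 150.7] tip [ 38.   -1.9 105.8]
cam in tool [ 0.0763 -0.0002 -0.1936] [-0.29  -0.005  0.957]
scene 0.74 mask 1359 iou 0.53 along tongue: mask [374.1 444. ] model [374.4 444.3] across: mask [-40.5  -1.9] model [-40.4  -2.1]
side 0.73 mask 1358 iou 0.62 along tongue: mask [402.3 472. ] model [401.6 473.9] across: mask [223.6 257.8] model [222.8 258.6]
wrist 0.97 mask 19930 iou 0.58 along tongue: mask [-339.1  -89.1] model [-341.   -87.3] across: mask [209.9 352.9] model [206.9 355.8]
```

The projected model matches the masks to about 1 px in all three views. Lowering to the slot entrance.

```bash
python3 - <<'E'
from h import *
p,R=goal(42,55,12.5); plan(p,R,3,0)
E
```

```text
turn/row deg 0.13381369250867445 mm/row 17.078629842033234
[np.float64(0.02), np.float64(-0.003), np.float64(0.065), np.float64(0.0006), np.float64(0.0004), np.float64(-0.0002), 0]
[np.float64(0.02), np.float64(-0.003), np.float64(0.065), np.float64(0.0006), np.float64(0.0004), np.float64(-0.0002), 0]
[np.float64(0.02), np.float64(-0.003), np.float64(0.065), np.float64(0.0006), np.float64(0.0004), np.float64(-0.0002), 0]
```

Call:
move_arm(
  rows=[0.02,-0.003,0.065,0,0,0,0,0.02,-0.003,0.065,0,0,0,0,0.02,-0.003,0.065,0,0,0,0,0,0,0,0,0,0,0,0,0,0,0,0,0,0],
)

```text
t: 12.1
tcp_pos: [0.5074, -0.224, 0.0648]
tool_rot: [-0.014, 0.982, -0.151, -0.11]
force: [0.6, 0.6, -0.7]
grip_width: 0.155
grip_force: 40.0
```

```bash
python3 c3.py; python3 - <<'E'
from h import *
p,R=goal(66,53,12.5); plan(p,R,4,0)
E
```

```text
12.15 [ 0.5079 -0.2243  0.0653] [-0.2  0.1 -1. ] 0.15
tilt 12.67 yaw err -0.12
model grip [-3.160e+01  1.000e-01  1.004e+02] tip [42.4 -0.2 55.6]
cam in tool [ 7.630e-02 -1.000e-04 -1.929e-01] [-0.291 -0.005  0.957]
scene 0.8 mask 1218 iou 0.51 along tongue: mask [388.  455.6] model [388.7 456. ] across: mask [-35.4   1.1] model [-36.1   0.6]
side 0.63 mask 1124 iou 0.57 along tongue: mask [400.  456.2] model [398.1 467.4] across: mask [243.  276.2] model [241.9 276.8]
wrist 0.64 mask 20015 iou 0.59 along tongue: mask [-339.  -89.] model [-340.5  -87.1] across: mask [210. 353.] model [207.6 356.2]
turn/row deg 0.09428663107970577 mm/row 5.9873412925332605
[np.float64(0.024), np.float64(-0.0), np.float64(-0.003), np.float64(0.0004), np.float64(0.0002), np.float64(-0.0002), 0]
[np.float64(0.024), np.float64(-0.0), np.float64(-0.002), np.float64(0.0004), np.float64(0.0002), np.float64(-0.0002), 0]
[np.float64(0.024), np.float64(-0.0), np.float64(-0.002), np.float64(0.0004), np.float64(0.0002), np.float64(-0.0002), 0]
[np.float64(0.024), np.float64(-0.0), np.float64(-0.002), np.float64(0.0004), np.float64(0.0002), np.float64(-0.0002), 0]
```

Call:
move_arm(
  rows=[0.024,0,-0.002,0,0,0,0,0.024,0,-0.002,0,0,0,0,0.024,0,-0.002,0,0,0,0,0.02,0,-0.002,0,0,0,0,0,0,0,0,0,0,0],
)

```text
t: 12.95
tcp_pos: [0.5301, -0.2311, 0.0611]
tool_rot: [-0.014, 0.982, -0.151, -0.11]
force: [0.1, -0.3, -1.2]
grip_width: 0.149
grip_force: 40.0
```

```bash
python3 c3.py; python3 - <<'E'
from h import *
print(robot.observe()["force"])
s=robot.observe(); p,R=goal(66,48,0); 
# rows: tip path from now to seated, tilt 12.5 -> 0
p0,R0=s["tcp_pos"],None
q=s["tool_rot"]; Rp=Rn.from_quat([q[1],q[2],q[3],q[0]]); pp=p0
for k in range(1,11):
    g,R=goal(65,53-5*k/10,12.5*(1-k/10)); Rg=Rn.from_matrix(R)
    print(list((Rp.inv().apply(g-pp)/.25).round(4)),list(((Rp.inv()*Rg).as_rotvec()/np.pi).round(4))); pp,Rp=g,Rg
E
```

```text
13.0 [ 0.5296 -0.2309  0.0612] [ 0.7  0.1 -1.9] 0.15
tilt 12.75 yaw err -0.11
model grip [-8.9  0.2 96.3] tip [65.  -0.1 51.4]
cam in tool [ 7.680e-02 -1.000e-04 -1.937e-01] [-0.289 -0.005  0.957]
scene 0.92 mask 895 iou 0.37 along tongue: mask [401.2 456.4] model [399.7 468. ] across: mask [-35.5   0.6] model [-36.2   0.9]
side 0.55 mask 1086 iou 0.56 along tongue: mask [410.2 467.5] model [408.9 477.8] across: mask [242.3 274.5] model [240.7 275.4]
wrist 0.93 mask 16658 iou 0.49 along tongue: mask [-338. -128.] model [-339.6  -85.9] across: mask [210. 353.] model [207.4 356.2]
[-0.03550121 -0.40951621 -0.77203831]
[np.float64(0.0021), np.float64(0.0), np.float64(0.0055)] [np.float64(0.0017), np.float64(0.0082), np.float64(-0.0006)]
[np.float64(0.0012), np.float64(-0.0), np.float64(0.0091)] [np.float64(0.0), np.float64(0.0069), np.float64(0.0)]
[np.float64(0.0012), np.float64(0.0), np.float64(0.0091)] [np.float64(0.0), np.float64(0.0069), np.float64(-0.0)]
[np.float64(0.0011), np.float64(0.0), np.float64(0.0091)] [np.float64(-0.0), np.float64(0.0069), np.float64(-0.0)]
[np.float64(0.0011), np.float64(-0.0), np.float64(0.0091)] [np.float64(0.0), np.float64(0.0069), np.float64(0.0)]
[np.float64(0.001), np.float64(0.0), np.float64(0.0091)] [np.float64(0.0), np.float64(0.0069), np.float64(0.0)]
[np.float64(0.001), np.float64(0.0), np.float64(0.0091)] [np.float64(0.0), np.float64(0.0069), np.float64(-0.0)]
[np.float64(0.001), np.float64(-0.0), np.float64(0.0091)] [np.float64(-0.0), np.float64(0.0069), np.float64(0.0)]
[np.float64(0.0009), np.float64(-0.0), np.float64(0.0091)] [np.float64(0.0), np.float64(0.0069), np.float64(0.0)]
[np.float64(0.0009), np.float64(0.0), np.float64(0.0091)] [np.float64(0.0), np.float64(0.0069), np.float64(0.0)]
```

The bridge now hides the tongue (the wrist mask is cut at the bridge edge). The model tip is at x 65, z 51 with a 12.7° tilt and no contact force. Swinging down slowly.

Call:
move_arm(
  rows=[0.002,0,0.0065,0,0.0071,0,0,0.001,0,0.009,0,0.0071,0,0,0.001,0,0.009,0,0.0071,0,0,0.001,0,0.009,0,0.0071,0,0,0.001,0,0.009,0,0.0071,0,0],
)

```text
t: 13.8
tcp_pos: [0.5287, -0.2308, 0.0509]
tool_rot: [-0.005, 0.987, -0.151, -0.055]
force: [0.4, -0.8, -1.2]
grip_width: 0.152
grip_force: 40.0
```

Call:
move_arm(
  rows=[0.001,0,0.009,0,0.007,0,0,0.001,0,0.009,0,0.007,0,0,0.001,0,0.009,0,0.007,0,0,0,0,0,0,0,0,0],
)

```text
t: 14.2
tcp_pos: [0.5279, -0.2305, 0.044]
tool_rot: [-0.001, 0.988, -0.152, -0.023]
force: [0.0, -0.4, -1.9]
grip_width: 0.151
grip_force: 40.0
```

```bash
cat > c4.py <<'E'
from h import *
import sys
p,R=goal(66,float(sys.argv[1]),0); plan(p,R,2,0,r3=4)
E
python3 chk.py; python3 c4.py 48
```

```text
14.25 [ 0.5285 -0.2307  0.0441] [-0.  -0.  -1.3] 0.15
tilt 2.6 yaw err -0.06
model grip [-16.3   0.1  80.1] tip [64.4 -0.1 48.9]
cam in tool [ 7.580e-02 -1.000e-04 -1.934e-01] [-0.291 -0.005  0.957]
turn/row deg 1.3116389862602755 mm/row 2.5047690198982306
[np.float64(0.0042), np.float64(-0.0002), np.float64(0.0091), np.float64(0.00091), np.float64(0.00723), np.float64(-0.00014), 0]
[np.float64(0.004), np.float64(-0.0002), np.float64(0.0092), np.float64(0.00091), np.float64(0.00723), np.float64(-0.00014), 0]
```

Call:
move_arm(
  rows=[0.004,0,0.009,0.0009,0.0072,0,0,0.004,0,0.009,0.0009,0.0072,0,0,0,0,0,0,0,0,0],
)

```text
t: 14.55
tcp_pos: [0.5302, -0.2313, 0.0394]
tool_rot: [-0.0, 0.988, -0.152, -0.0]
force: [-0.4, -0.7, -1.3]
grip_width: 0.15
grip_force: 40.0
```

Call:
move_arm(
  rows=[0,0,0.002,0,0,0,0,0,0,0,0,0,0,0],
)

```text
t: 14.75
tcp_pos: [0.5312, -0.2316, 0.039]
tool_rot: [0.0, 0.988, -0.152, 0.0]
force: [1.1, 0.3, -0.7]
grip_width: 0.154
grip_force: 40.0
```

```bash
python3 chk.py; python3 c4.py 47.5
```

```text
14.8 [ 0.5312 -0.2316  0.0391] [ 1.   0.3 -1.8] 0.152
tilt -0.04 yaw err -0.04
model grip [-15.1  -0.1  75.1] tip [66.9 -0.2 47.6]
cam in tool [ 7.640e-02 -1.000e-04 -1.936e-01] [-0.29  -0.005  0.957]
turn/row deg 0.02934359034711818 mm/row 0.45917670232031005
[np.float64(-0.0018), np.float64(-0.0002), np.float64(0.0001), np.float64(3e-05), np.float64(-0.00011), np.float64(-0.00011), 0]
[np.float64(-0.0018), np.float64(-0.0002), np.float64(0.0001), np.float64(3e-05), np.float64(-0.00011), np.float64(-0.00011), 0]
```

Call:
move_arm(
  rows=[0,0,0.003,0,0,0,0,0,0,0,0,0,0,0],
)

```text
t: 15.0
tcp_pos: [0.5313, -0.2317, 0.0389]
tool_rot: [0.0, 0.988, -0.152, 0.001]
force: [-0.2, 1.0, 3.9]
grip_width: 0.151
grip_force: 40.0
```

Call:
move_arm(
  rows=[0,0,0.003,0,0,0,0,0,0,0,0,0,0,0],
)

```text
t: 15.2
tcp_pos: [0.5313, -0.2316, 0.0388]
tool_rot: [0.0, 0.988, -0.152, 0.001]
force: [-1.7, 1.3, 8.7]
grip_width: 0.151
grip_force: 40.0
```

```bash
python3 c3.py; python3 -c "
from h import *
print(robot.observe()['force'],robot.observe()['moment'])"
```

```text
15.25 [ 0.5313 -0.2317  0.0388] [-0.7  0.8  8. ] 0.149
tilt -0.11 yaw err -0.04
model grip [-15.   -0.1  74.8] tip [67.  -0.2 47.5]
cam in tool [ 7.630e-02 -1.000e-04 -1.936e-01] [-0.29  -0.005  0.957]
scene 0.96 mask 1090 iou 0.48 along tongue: mask [404.7 457.6] model [404.6 469.8] across: mask [-11.5  24.9] model [-11.8  25. ]
side 0.66 mask 916 iou 0.41 along tongue: mask [364.7 418.3] model [365.1 434.5] across: mask [308.7 341.8] model [307.2 342.5]
wrist 0.56 mask 16915 iou 0.5 along tongue: mask [-339. -126.] model [-340.6  -87.1] across: mask [210. 353.] model [207.5 356.3]
[-0.63987237  1.45207514  8.28673789] [ 0.28904917  0.78613215 -0.02102186]
```

The cover is seated flat: 8 N contact at model tip z 47.5. Releasing gently, then retreating.

Call:
move_arm(
  rows=[0,0,-0.002,0,0,0,0.25,0,0,0,0,0,0,0.35,0,0,0,0,0,0,0.45,0,0,0,0,0,0,0.45,0,0,0,0,0,0,0.45],
  newtons=5,
)

```text
t: 16.05
tcp_pos: [0.5312, -0.2323, 0.0384]
tool_rot: [0.001, 0.988, -0.151, 0.001]
force: [-1.5, -2.5, 5.8]
grip_width: 0.452
grip_force: 2.7
```

Call:
move_arm(
  rows=[0,0,-0.04,0,0,0,0.45,0,0,-0.1,0,0,0,0.45,0,0,-0.15,0,0,0,0.45,0,0,-0.15,0,0,0,0.45,0,0,0,0,0,0,0.45],
)

```text
t: 16.55
tcp_pos: [0.5339, -0.2325, 0.1536]
tool_rot: [0.001, 0.988, -0.152, 0.006]
force: [0.2, -0.3, 0.7]
grip_width: 0.446
grip_force: 0.0
```

```bash
python3 - <<'E'
from h import *
b=np.load("poses.npy")[1]; M=Rn.from_euler("z",b[3]); s=robot.observe(); print(s["t"],s["tcp_pos"],s["force"].round(1),s["grip_width"])
pts=np.array([(x,y,z) for x in(-50,50) for y in(-35,35) for z in(0,16)])
for n in ("scene","side","wrist"):
    c=robot.camera(n); P=np.array([proj(c,M.apply((q+[-15,0,45])/1000)+[b[0],b[1],0]) for q in pts])
    for d in robot.trace("cover_grip",n):
        ys,xs=np.nonzero(d["pixels"])
        if abs(xs.mean()-P[:,0].mean())+abs(ys.mean()-P[:,1].mean())<50: print(n,round(d["conf"],2),"mask",xs.min(),xs.max(),ys.min(),ys.max(),"model plate",P.min(0).round(),P.max(0).round()); break
    for d in robot.recognise("short_grip",n)[:2]: print("short",n,d["point"],round(d["conf"],2))
E
```

```text
16.55 [ 0.53391526 -0.23254321  0.15355298] [ 0.2 -0.3  0.7] 0.4459330085248144
scene 0.88 mask 222 276 322 379 model plate [221. 321.] [277. 380.]
short scene [339.8, 204.9] 0.91
short scene [248.4, 349.6] 0.56
side 0.92 mask 390 455 273 310 model plate [390. 272.] [450. 310.]
short side [277.6, 163.1] 0.9
wrist 0.66 mask 236 328 113 256 model plate [235. 131.] [329. 256.]
```

```bash
python3 -c "
from station import robot
print(robot.sign_off())"
```

```text
the job is handed in; nothing more can be done
None
```

I closed the case and handed the job in at about 16.6 s: the long cover lies flat with its tongue under the bridge, it was lowered gently, the gripper is clear, and the short cover was never touched; the sign-off returned no verdict.

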